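# Push the sample tube up the ramp into its seat

### The arm

A 6-joint arm with a two-finger parallel gripper is mounted at the origin on a cart in front of the work surface, level with it; the furniture and walls round the work are solid. World frame = base frame: x ahead of the robot, y to its left, z up, the work surface at z = 0. Lengths are in mm, angles in rad, forces in N, time in s.
With the tool pointing down it reaches from about 350 to 975 mm from the base axis. Payload 7.1 kg.
Tool frame: the origin (TCP) lies midway between the tips of the shut fingers; the grasp point (between the pads) lies 19 mm behind it (ctrl.pinch_z is the distance from the TCP to the grasp point, in mm); z points along the fingers, y is the direction in which the jaws open and shut (so a half turn about z gives the same grasp; the last joint's range is limited). The gripper opens to 88 mm and grips with 3 to 60 N. Pads are 20 mm wide; open, the fingers measure 115 mm over their backs; the gripper's body (75 mm by 178 mm) begins 61 mm behind the grasp point.
Start: joints at [1.184, 0.423, 1.63, -0, 1.089, -0.019], TCP at [224.695, 583.195, 222.675] pointing down, gripper open.
Joint ranges: [-3, 3], [-0.9, 2.11], [0.09, 2.58], [-1.31, 4.45], [0.11, 2.69], [-2.54, 2.54]. Speed limits (rad/s): [2.39, 2.39, 3.01, 3.14, 3.14, 3.14].

### API

Orientations are given as a rotation vector (axis times angle).
In Python, from workcell import ctrl gives the robot as it stands.
- The arm moves only by the tool jog_arm, never from a script. Its arguments are lists of equal length, an entry for each row: "xyz": the shift along the world's x, y, z in mm, a list of three; "yaw": the turn about the world's z in degrees. A call has 1 to 20 rows; each row shifts and turns the pose as measured when the row begins; what a row does not reach is not made up. A row lasts 1/12 s, in which the tool goes at most 41.7 mm and 7.16 degrees, less where a joint would pass 70% of its speed; a pose out of reach is approached as far as the arm can. A call with a gripper value outside its range is refused whole. "gripper" is the closure, from 0 (fully open) to 1 (shut), set as the call begins (left out, the last holds). The fingers move at their own pace and stop on an object; the grip force is fixed at half the most. Time passes only in rows, so rows that do not move let the fingers close. It gives the time, the measured TCP pose, the force and the opening at its end, in the units of the state.
- ctrl.get_obs(): the state, without advancing time (a new reading comes with each control period).
- ctrl.get_image(name): name is "scene" or "top" or "wrist"; returns a dict with "img" (420x560x3 uint8, blue, green, red), "K" (3x3 intrinsics, pixels), "R" (3x3) and "t" (3): a world point X has camera coordinates R X + t. Camera axes: x right, y down, z forward; pixel columns grow to the right and rows downward; lengths in mm; the calibration is good to about 2 mm. A picture is of the moment at which its call begins. There is no depth.
- ctrl.close_job(): hands the job in, once; it reports no verdict.
Trained networks look in a picture, given as the dict that the camera call returned (one of the last four; its "shot" number tells which), for a name from the list of things; names that differ only in an ending like _2 or _b are one class to them, and where a whole thing is asked for, a point or a joint stands for the part that bears it (a point fixed in the world has none). Each returns a list of dicts, best first, with "confidence" (0 to 1); they miss things now and then, are a little off and sometimes report something else, mostly with a low value. They report only what shows in the picture. A call takes as long as a camera call.
- ctrl.find_in(picture, thing): "centre" ([column, row] as shares, 0 to 1, of the picture: columns of its width, rows of its height, amid what is visible of it).
- ctrl.regions_of(picture, thing): "region" (420x560 bool, what is visible of it) and "centre" ([column, row] as shares, 0 to 1, of the picture: columns of its width, rows of its height, amid what is visible of it).
- ctrl.pinpoint(picture, thing): "centre" ([column, row] as shares, 0 to 1, of the picture: columns of its width, rows of its height: a listed point, or the origin of a listed thing).
The state is a dict: "t": time; "qpos": joint angles; "qvel": joint speeds; "joint_torque": joint torques, N m; "ee_pos": TCP position; "orientation": TCP orientation; "ft_force": force on the tool from outside, world axes, zero at the start; "moment": the same for the moment, N m; "width": finger opening in mm.
Only numpy, scipy, OpenCV 4.12 (cv2) and the standard library are available. Lean on these libraries where they do the work, as an engineer would, in place of code of your own. Each camera call takes 0.05 s, during which the arm holds its last target.

### The job

On the bench stands a two-lane tube ramp, with a capped sample tube lying across the foot of each lane. With the fingertips, gently push the orange-capped tube up its sloped lane and over the crest, until it lies in the seat against the end stop and cannot roll back. Do not grasp, squeeze or lift it or shoot it up the lane, and leave the blue-capped tube and the things round the ramp where they are.

Things in the scene. Friction and masses are not known exactly. Their poses are not given: they have to be found in the camera images.
- ramp: Fixed white and grey two-lane tube ramp, 206 x 256 mm, 66 mm high. Origin: centre of its underside on the bench; x points uphill to the end stops, y across the lanes (left when looking uphill), z up. The lanes run along x, centre lines at y = +62.5 and -62.5 mm; each is 121 mm wide between thin walls that stand 15 mm above the lane surface.
- ramp_track: Sloped part of the ramp, fixed to it. Origin: in the plane of the lane surfaces, between the lanes, at ramp x = 0, 36 mm above the bench. x points up the 9 degree (0.157 rad) slope, z square to it. Each lane has a grey running surface 76 mm wide; beside it, where the caps run, the floor is 5.5 mm lower. A tube on the slope has its axis 15.7 mm above the surface.
- ramp_lip (a point): Top of the blue foot lips that keep the tubes from rolling off the low end (nearest the robot, otherwise open): 6 mm thick, 4 mm above the lane surface. The point lies midway between the lanes (ramp y = 0), at ramp x = -84 mm, 27 mm above the bench.
- ramp_crest (a point): Crest where the slope ends, midway between the lanes, at ramp x = 44 mm, 43 mm above the bench. Behind it is the seat: a 2 mm step down, then a surface falling at 6 degrees to the stop. A tube whose axis has been pushed past the crest drops into the seat and rolls against the stop by itself; there its axis lies at ramp x = 64 mm, 55 mm above the bench.
- ramp_stop (a point): Face of the end stops (a black rubber pad on an upright plate that reaches to 65 mm above the bench), midway between the lanes, at ramp x = 79 mm, 52 mm above the bench.
- tube_orange_mid (a point): The tube to push: white, orange screw cap, 114 mm long, body 31.4 mm and cap 35 mm in diameter, about 60 g, loose. The point is its centre, half-way along its axis; z runs along the tube from the bottom to the cap. At the start it lies across one of the two lanes at its foot, against the blue lip (axis at ramp x = -73 mm, 40 mm above the bench), cap to the right when looking uphill.
- tube_blue_mid (a point): The other tube: white, blue screw cap, 117 mm long, otherwise alike. The point is its centre. It lies at the foot of the other lane and stays there.
- amber_bottle: Orange-brown reagent bottle with red cap, 36 mm in diameter, 75 mm high, standing loose near the ramp; origin at the centre of its underside.
- buffer_bottle: White reagent bottle, 44 mm in diameter, 90 mm high, standing loose near the ramp; origin at the centre of its underside.
- sample_case: Blue box with white top, 68 x 68 x 50 mm, loose near the ramp; origin at the centre of its underside.
- red_tube: White tube with red cap, 34 mm in diameter, 113 mm high, standing upright and loose near the ramp; origin at the centre of its underside.

How it is judged:
By the outcome, as a careful person would: the job done as asked, in the order asked, and still so for the second after the job is handed in, with the robot touching nothing.
It also fails if it takes over 40 s, if anything falls off the work surface, if the arm or the gripper's body presses on something with over 40 N, if the wrist force passes 120 N, or if a joint passes its speed limit or range.

## Working session

There is one attempt and no reset: what is moved stays moved. The work goes in short steps, Python scripts to look and compute and a tool call to move; the robot and the scene stay as the last step left them, time stands still between calls to the robot, and variables do not carry over. Pictures are saved under pics/ and viewed, and the job is handed in when it is done.

Besides the shell and the picture viewer there is one more tool, called after "Call:" as a command line: name --pt "numbers of a row" for each row, then --argument value for the rest. jog_arm: Moves the arm, as the interface text tells. Its arguments: {"type":"object","properties":{"xyz":{"type":"array","items":{"type":"array","items":{"type":"number"}}},"yaw":{"type":"array","items":{"type":"number"}},"gripper":{"type":"number"}},"required":["xyz","yaw"]}

```bash
mkdir -p pics; ls; cat > h.py <<'E'
import numpy as np, cv2
from workcell import ctrl
def px(p,c): return np.array([c[0]*560,c[1]*420])
def ray(p,uv):
    d=np.linalg.inv(p["K"])@np.array([uv[0],uv[1],1.]); R=np.array(p["R"]);t=np.array(p["t"])
    return -R.T@t, R.T@d
def at_z(p,uv,z):
    o,d=ray(p,uv); return o+d*(z-o[2])/d[2]
def proj(p,X):
    c=np.array(p["R"])@np.array(X,float)+np.array(p["t"]); q=np.array(p["K"])@c; return q[:2]/q[2]
E
python3 - <<'E'
from h import *
for n in ["scene","top"]:
    p=ctrl.get_image(n); cv2.imwrite(f"pics/{n}0.png",p["img"])
    for th,z in [("ramp",0),("ramp_track",36),("ramp_lip",27),("ramp_crest",43),("ramp_stop",52),("tube_orange_mid",40),("tube_blue_mid",40),("amber_bottle",0),("buffer_bottle",0),("sample_case",0),("red_tube",0)]:
        for r in ctrl.pinpoint(p,th)[:2]:
            u=px(p,r["centre"]); print(n,th,round(r["confidence"],2),u.round(),at_z(p,u,z).round(1))
o=ctrl.get_obs(); print(o)
E
```

```text
pics
scene ramp 0.83 [295. 222.] [566.5  49.5   0. ]
scene ramp_track 0.66 [291. 211.] [557.4  52.8  36. ]
scene ramp_lip 0.91 [263. 229.] [472.9  54.8  27. ]
scene ramp_crest 0.79 [305. 202.] [601.1  49.6  43. ]
scene ramp_stop 0.78 [318. 196.] [634.5  41.2  52. ]
scene ramp_stop 0.68 [264. 229.] [453.   27.7  52. ]
scene tube_orange_mid 0.76 [282. 234.] [482.1  -0.9  40. ]
scene tube_blue_mid 0.92 [251. 206.] [494.7 131.1  40. ]
scene amber_bottle 0.82 [206. 177.] [516.  377.8   0. ]
scene amber_bottle 0.64 [349. 300.] [ 478.8 -205.5    0. ]
scene buffer_bottle 0.93 [345. 301.] [ 471.3 -201.5    0. ]
scene sample_case 0.64 [374. 340.] [ 441.8 -296.4    0. ]
scene red_tube 0.59 [176. 189.] [421.5 381.1   0. ]
top ramp 0.9 [286. 205.] [562.   51.2   0. ]
top ramp_track 0.68 [287. 204.] [558.3  50.1  36. ]
top ramp_track 0.6 [284. 228.] [481.5  58.2  36. ]
top ramp_lip 0.96 [285. 228.] [482.9  56.4  27. ]
top ramp_crest 0.57 [285. 188.] [606.8  54.4  43. ]
top ramp_crest 0.55 [289. 230.] [473.6  43.8  43. ]
top ramp_stop 0.84 [292. 175.] [645.3  35.7  52. ]
top tube_orange_mid 0.85 [3
[... 362 characters left out ...]
top red_tube 0.6 [176. 247.] [425.  394.9   0. ]
{'t': 1.2, 'qpos': array([ 1.18398820e+00,  4.23077926e-01,  1.62989427e+00,  2.90120486e-06,
        1.08859399e+00, -1.90275627e-02]), 'qvel': array([ 0.00183216, -0.00157509,  0.00044373, -0.0001321 , -0.00099429,
       -0.00080022]), 'joint_torque': array([-1.17149168e-03, -5.44563103e+01, -2.74044317e+01,  6.43507345e-02,
        1.66511937e-02,  1.12235188e-05]), 'ee_pos': array([224.70379329, 583.19987325, 222.69111035]), 'orientation': array([5.74459496e-01, 3.08862154e+00, 4.15279036e-05]), 'ft_force': array([-0.58649728,  0.15252728, -0.52084473]), 'moment': array([ 0.06023038, -0.01737608, -0.00273336]), 'width': 87.61413738346204}
```

View pics/scene0.png

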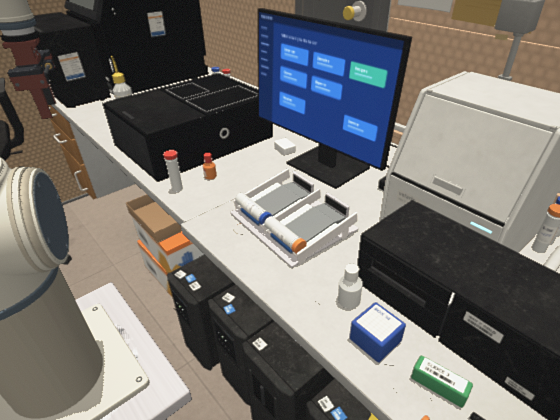

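View pics/top0.png

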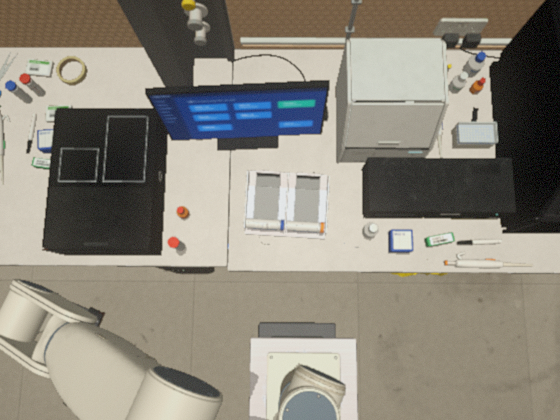

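The scene and top pictures agree that orange is in the right lane (top px ~306,228, cap at the right, ~322,228). The monitor is well behind the ramp. I'll move in for a wrist view.

Call:
jog_arm --pt "12 -34 4" --pt "12 -34 4" --pt "12 -34 4" --pt "12 -34 4" --pt "12 -34 4" --pt "12 -34 4" --pt "12 -34 4" --pt "12 -34 4" --pt "12 -34 4" --pt "12 -34 4" --pt "12 -34 4" --pt "12 -34 4" --pt "12 -34 4" --pt "12 -34 4" --pt "12 -34 4" --pt "12 -34 4" --pt "12 -34 4" --pt "0 0 0" --yaw '[1.2,1.2,1.2,1.2,1.2,1.2,1.2,1.2,1.2,1.2,1.2,1.2,1.2,1.2,1.2,1.2,1.2,0]' --gripper 0.42

```text
t: 2.7
ee_pos: [432.3, -20.1, 296.5]
orientation: [-0.022, 3.13, 0.006]
ft_force: [-0.1, -0.0, -0.1]
width: 51.2
```

```bash
cat > look.py <<'E'
from h import *
import sys
tag=sys.argv[1]
for n in sys.argv[2:]:
    p=ctrl.get_image(n); cv2.imwrite(f"pics/{n}{tag}.png",p["img"])
    for th,z in [("ramp",0),("ramp_lip",27),("ramp_crest",43),("ramp_stop",52),("tube_orange_mid",40),("tube_blue_mid",40)]:
        for r in ctrl.pinpoint(p,th)[:1]:
            u=px(p,r["centre"]); print(n,th,round(r["confidence"],2),u.round(),at_z(p,u,z).round(1))
o=ctrl.get_obs(); print(o['t'],o['ee_pos'].round(1),o['orientation'].round(3),o['width'],o['ft_force'].round(1))
E
python3 look.py 1 wrist top
```

```text
wrist ramp 0.71 [105. 182.] [ 447.2 -298.9    0. ]
wrist ramp_lip 0.73 [338. 211.] [480.5  61.5  27. ]
wrist ramp_crest 0.58 [324. 289.] [603.1  45.4  43. ]
wrist ramp_stop 0.46 [325. 251.] [536.2  42.1  52. ]
wrist tube_orange_mid 0.61 [294. 217.] [487.3  -4.1  40. ]
wrist tube_blue_mid 0.8 [374. 223.] [495.8 114.7  40. ]
top ramp 0.68 [283. 204.] [562.9  61.7   0. ]
top ramp_lip 0.57 [283. 231.] [475.   59.8  27. ]
top ramp_crest 0.84 [287. 187.] [608.5  50.4  43. ]
top ramp_stop 0.67 [291. 172.] [653.9  38.9  52. ]
top tube_blue_mid 0.82 [266. 224.] [492.6 114.3  40. ]
3.4 [430.  -15.  295.3] [-0.028  3.134  0.009] 50.797998471899184 [-0.3  0.2 -0.3]
```

View pics/wrist1.png

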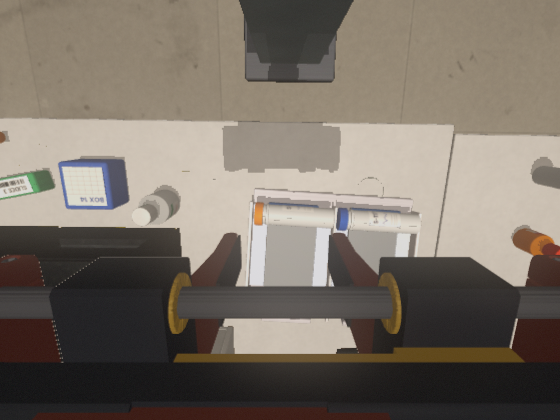

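View pics/top1.png

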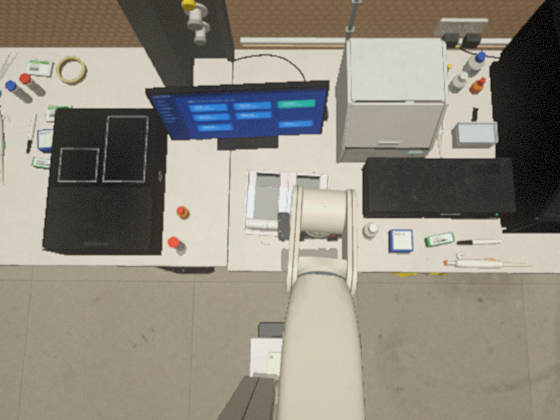

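```bash
python3 - <<'E'
import cv2
a=cv2.imread('pics/wrist1.png')[180:290,235:430]
cv2.imwrite('pics/w1z.png',cv2.resize(a,None,fx=4,fy=4,interpolation=cv2.INTER_CUBIC))
b=cv2.imread('pics/top0.png')[165:245,235:340]
cv2.imwrite('pics/t0z.png',cv2.resize(b,None,fx=7,fy=7,interpolation=cv2.INTER_CUBIC))
E
```

```text
(no output)
```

View pics/w1z.png

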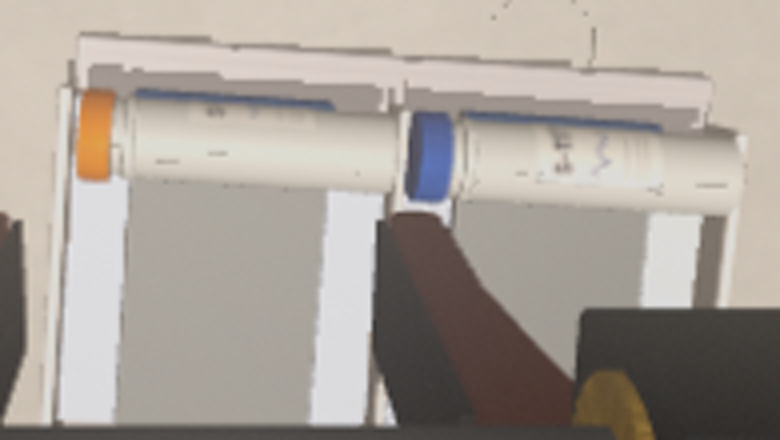

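View pics/t0z.png

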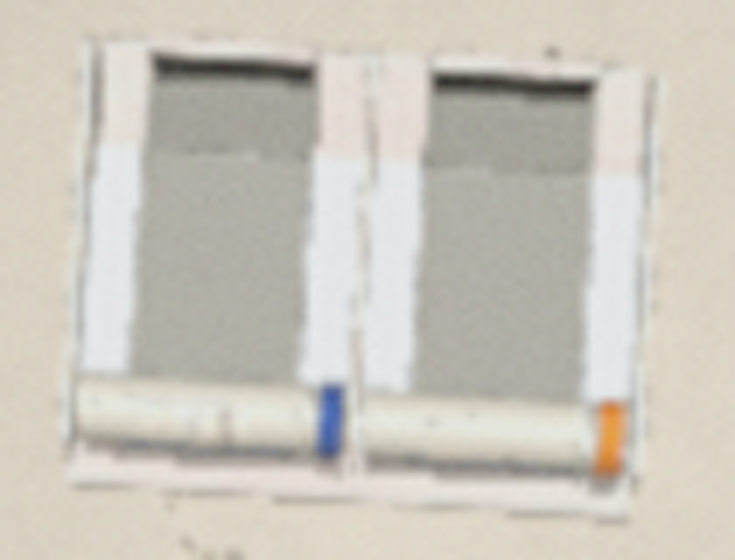

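```bash
python3 - <<'E'
from h import *
from scipy.optimize import least_squares
# need the wrist cam of that pose: arm unmoved
w=ctrl.get_image("wrist"); t=ctrl.get_image("top")
W=lambda a,b:np.array([a/4+235,b/4+180]); T=lambda a,b:np.array([a/7+235,b/7+165])
obs=[] # cam, pix, y or None, x or None, zfun
s=lambda x:36+.1584*x
for p,y in [((145,152),100.5),((312,155),24.5),((425,165),-24.5),((592,172),-100.5)]: obs.append((t,T(*p),44,y,43))
for p,y in [((135,365),100.5),((302,380),24.5),((413,390),-24.5),((585,400),-100.5)]: obs.append((t,T(*p),None,y,None))
for p,y in [((127,190),-100.5),((118,420),-100.5),((327,195),-24.5),((312,420),-24.5),((648,215),100.5)]: obs.append((w,W(*p),None,y,None))
# tube axis lines x=-73,z=40
for p in [(95,135),(395,150)]: obs.append((w,W(*p),-73,None,40))
for p in [(80,410),(330,423),(390,430),(610,440)]: obs.append((t,T(*p),-73,None,40))
def f(q):
    c,sn=np.cos(q[2]),np.sin(q[2]); r=[]
    for cam,uv,x,y,z in obs:
        zz=36. if z is None else z
        for _ in range(4):
            P=at_z(cam,uv,zz)[:2]-q[:2]; l=np.array([c*P[0]+sn*P[1],-sn*P[0]+c*P[1]])
            if z is None: zz=s(l[0])
        if x is not None:r.append(l[0]-x)
        if y is not None:r.append(l[1]-y)
    return np.array(r)
r=least_squares(f,[562,50,-.05],loss='soft_l1',f_scale=3)
print(r.x,np.degrees(r.x[2])); print(f(r.x).round(1))
q=r.x;c,sn=np.cos(q[2]),np.sin(q[2])
for n,p in [("orangeL",W(77,135)),("orangeR",W(400,152)),("blueL",W(407,155)),("blueR",W(742,173))]:
    P=at_z(w,p,40); d=P[:2]-q[:2]; print(n,P.round(1),c*d[0]+sn*d[1],-sn*d[0]+c*d[1])
print(ctrl.get_obs()['ee_pos'],ctrl.get_obs()['orientation'])
R=cv2.Rodrigues(ctrl.get_obs()['orientation'])[0]; print(R.round(3))
E
```

```text
[ 5.61210796e+02  5.18279513e+01 -5.25017297e-02] -3.0081275262108274
[-0.2 -3.   2.8 -1.1  1.2 -2.3  2.3 -0.4 -4.2 -2.5 -2.8 -2.9  6.8  9.1
  6.9  8.2  5.6 -2.6 -4.6 -0.1  0.6 -0.9  0.3]
orangeL [480.3 -56.8  40. ] -75.13419045481167 -112.67894520688439
orangeR [484.7  61.5  40. ] -76.94042341395127 5.647901799272188
blueL [485.8  64.1  40. ] -75.97962190834151 8.34266522497008
blueR [490.5 188.2  40. ] -77.72855674182615 132.52456924227948
[430.03388181 -15.20235409 295.29899146] [-0.02770381  3.13375544  0.00901515]
[[-1.    -0.018  0.008]
 [-0.018  1.     0.006]
 [-0.008  0.006 -1.   ]]
```

```bash
python3 - <<'E'
from h import *
w=ctrl.get_image("wrist"); a=w["img"]; np.savez('w2.npz',**{k:np.array(w[k]) for k in ("img","K","R","t")})
cv2.imwrite('pics/w2z.png',cv2.resize(a[180:290,235:430],None,fx=4,fy=4,interpolation=cv2.INTER_CUBIC))
print(ctrl.get_obs()['ee_pos'])
E
```

```text
[430.07838265 -15.27174925 295.2938637 ]
```

View pics/w2z.png

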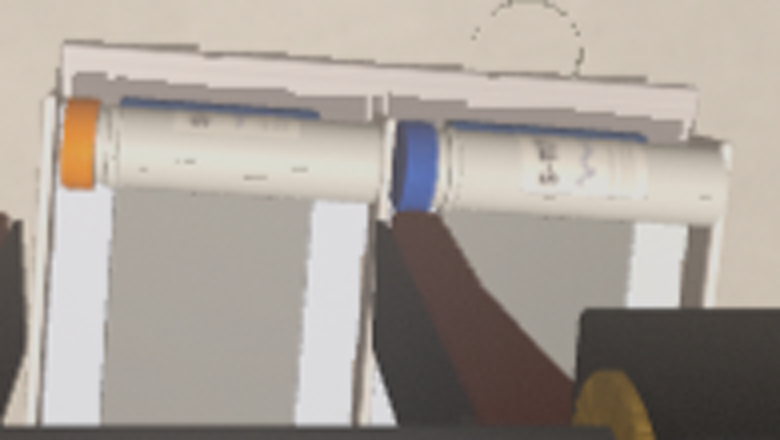

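```bash
python3 - <<'E'
from h import *
from scipy.optimize import least_squares
w=dict(np.load('w2.npz')); t=ctrl.get_image("top")
W=lambda a,b:np.array([a/4+235,b/4+180]); T=lambda a,b:np.array([a/7+235,b/7+165])
obs=[]
s=lambda x:36+.1584*x
for p,y in [((145,152),100.5),((312,155),24.5),((425,165),-24.5),((592,172),-100.5)]: obs.append((t,T(*p),44,y,43))
for p,y in [((135,365),100.5),((302,380),24.5),((413,390),-24.5),((585,400),-100.5)]: obs.append((t,T(*p),None,y,None))
for p,y in [((112,195),-100.5),((101,420),-100.5),((312,205),-24.5),((296,420),-24.5),((632,225),100.5)]: obs.append((w,W(*p),None,y,None))
for p in [(80,144),(380,160),(415,166),(720,183)]: obs.append((w,W(*p),-73,None,40))
for p in [(80,410),(330,423),(390,430),(610,440)]: obs.append((t,T(*p),-73,None,40))
def f(q):
    c,sn=np.cos(q[2]),np.sin(q[2]); r=[]
    for cam,uv,x,y,z in obs:
        zz=36. if z is None else z
        for _ in range(4):
            P=at_z(cam,uv,zz)[:2]-q[:2]; l=np.array([c*P[0]+sn*P[1],-sn*P[0]+c*P[1]])
            if z is None: zz=s(l[0])
        if x is not None:r.append(l[0]-x)
        if y is not None:r.append(l[1]-y)
    return np.array(r)
r=least_squares(f,[562,50,-.05],loss='soft_l1',f_scale=3)
print(r.x,np.degrees(r.x[2])); print(f(r.x).round(1))
q=r.x;c,sn=np.cos(q[2]),np.sin(q[2])
for n,p in [("orangeL",W(60,144)),("capend",W(100,146)),("orangeR",W(385,160)),("blueL",W(395,165)),("blueR",W(728,183))]:
    P=at_z(w,p,40); d=P[:2]-q[:2]; print(n,P.round(1),c*d[0]+sn*d[1],-sn*d[0]+c*d[1])
for X in [(-110,-62.5),(-100,-62.5),(22,-62.5),(26,-62.5)]:
    print(X,q[0]+c*X[0]-sn*X[1],q[1]+sn*X[0]+c*X[1])
E
```

```text
[ 5.61789095e+02  5.07563431e+01 -4.60611005e-02] -2.639106656869676
[-0.2 -2.2  2.3 -0.3  0.4 -1.6  1.1  0.4 -2.9 -1.1 -1.4 -1.5  2.4  3.
  2.7  2.6  1.  -0.1 -1.   0.5 -0.   0.   0.  -1.7 -1. ]
orangeL [483.8 -63.2  40. ] -72.66193191479296 -117.42388767498448
capend [484.3 -48.6  40. ] -72.82249927772604 -102.8146721635227
orangeR [487.9  56.   40. ] -74.06780580373011 1.801413636903963
blueL [489.7  59.8  40. ] -72.38967694761412 5.673355482927857
blueR [494.6 183.4  40. ] -73.22098984374126 129.3727838585044
(-110, -62.5) 449.0279626242309 -6.612438257279763
(-100, -62.5) 459.0173563747526 -7.072886405324809
(22, -62.5) 580.8879601311173 -12.690353811474445
(26, -62.5) 584.8837176313259 -12.874533070692465
```

The wrist picture shows the orange tube with its cap end at (252,216) and its bottom at (331,220). The fit gives the ramp at about (562, 51) mm, yaw about -2.8°. I'll lower the fingers behind the foot of the right lane.

Call:
jog_arm --pt "4 3 -10" --pt "4 3 -25" --pt "4 3 -30" --pt "2 2 -30" --pt "0 0 -30" --pt "0 0 -30" --pt "0 0 -30" --pt "0 0 -25" --pt "0 0 -15" --pt "0 0 0" --yaw '[-1,-1,-1,-0.7,0,0,0,0,0,0]' --gripper 0.42

```text
t: 4.43
ee_pos: [448.0, -4.7, 64.7]
orientation: [0.082, 3.119, 0.007]
ft_force: [-1.0, 0.7, 0.5]
width: 51.1
```

```bash
python3 - <<'E'
from h import *
for n in ("wrist","scene"):
    p=ctrl.get_image(n); cv2.imwrite(f"pics/{n}3.png",p["img"])
    if n=="scene": cv2.imwrite("pics/s3z.png",cv2.resize(p["img"][150:270,200:380],None,fx=4,fy=4,interpolation=cv2.INTER_CUBIC))
o=ctrl.get_obs(); print(o['t'],o['ee_pos'].round(1),o['ft_force'].round(1),o['width'],cv2.Rodrigues(o['orientation'])[0].round(3))
E
```

```text
4.5333 [449.5  -4.7  67. ] [0.9 0.1 0.5] 50.64686303832492 [[-0.998  0.052  0.024]
 [ 0.052  0.999  0.004]
 [-0.024  0.005 -1.   ]]
```

View pics/wrist3.png

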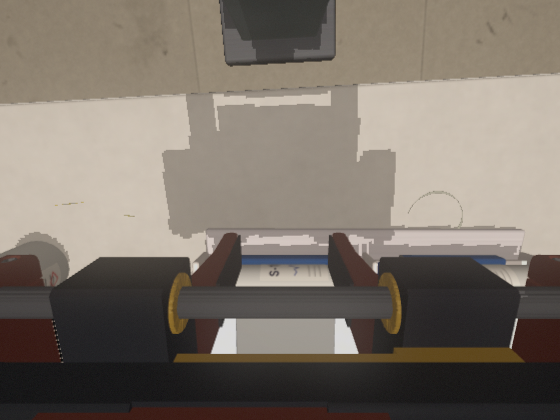

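View pics/s3z.png

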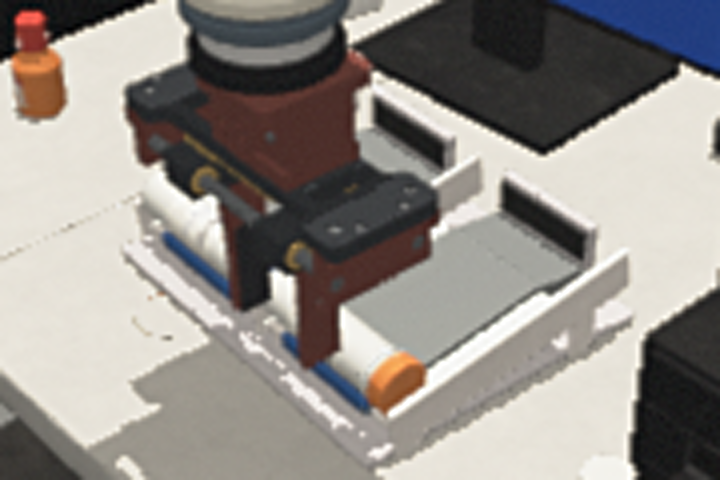

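The wrist picture shows the ramp front edge level (row ~231), with the fingers (columns 232 and 342) straddling the lane centre. Next I lower to push height, behind the tube.

Call:
jog_arm --pt "-4 0 -12" --pt "0 0 -12" --pt "0 0 -6" --pt "0 0 -3" --pt "0 0 0" --pt "0 0 0" --yaw '[0,0,0,0,0,0]'

```text
t: 5.03
ee_pos: [452.1, -5.2, 40.0]
orientation: [0.082, 3.102, 0.007]
ft_force: [0.2, 0.6, 0.1]
width: 51.2
```

```bash
python3 - <<'E'
from h import *
o=ctrl.get_obs(); print(o['t'],o['qpos'].round(3),o['qvel'].round(3),o['ee_pos'].round(1),o['ft_force'].round(1),cv2.Rodrigues(o['orientation'])[0].round(3))
E
```

```text
5.0333 [-0.041  0.492  2.129  0.011  0.483 -1.569] [-0.    -0.015 -0.008  0.002  0.006 -0.   ] [452.1  -5.2  40. ] [0.2 0.6 0.1] [[-0.998  0.053  0.038]
 [ 0.053  0.999  0.003]
 [-0.038  0.005 -0.999]]
```

Call:
jog_arm --pt "-2 0 -5" --pt "-1 0 -3" --pt "0 0 0" --pt "0 0 0" --yaw '[0,0,0,0]'

```text
t: 5.37
ee_pos: [450.4, -5.2, 33.3]
orientation: [0.082, 3.099, 0.007]
ft_force: [0.3, -0.5, 0.2]
width: 51.1
```

Call:
jog_arm --pt "4 -0.2 0" --pt "4 -0.2 0.2" --pt "3 -0.15 0.5" --pt "3 -0.15 0.5" --pt "3 -0.15 0.5" --pt "3 -0.15 0.5" --pt "3 -0.15 0.5" --pt "3 -0.15 0.5" --yaw '[0,0,0,0,0,0,0,0]'

```text
t: 6.03
ee_pos: [478.3, -6.6, 36.8]
orientation: [0.082, 3.1, 0.007]
ft_force: [-0.4, 0.1, 0.8]
width: 51.0
```

```bash
cat > v.py <<'E'
from h import *
import sys
k=sys.argv[1]
s=ctrl.get_image("scene"); w=ctrl.get_image("wrist")
a=cv2.resize(s["img"][160:260,230:350],None,fx=4,fy=4,interpolation=cv2.INTER_CUBIC)
b=cv2.resize(w["img"][220:360,180:380],None,fx=1.6,fy=1.6)
c=np.zeros((400,800,3),np.uint8); c[:,:480]=a[:400]; c[:b.shape[0],480:]=b
cv2.imwrite(f"pics/v{k}.png",c)
o=ctrl.get_obs(); print(o['t'],o['ee_pos'].round(1),o['ft_force'].round(1),cv2.Rodrigues(o['orientation'])[0].round(3)[:,1:].tolist())
E
python3 v.py 1
```

```text
6.1333 [478.9  -6.6  36.9] [-0.2 -0.5  0.1] [[0.053, 0.042], [0.999, 0.003], [0.006, -0.999]]
```

View pics/v1.png

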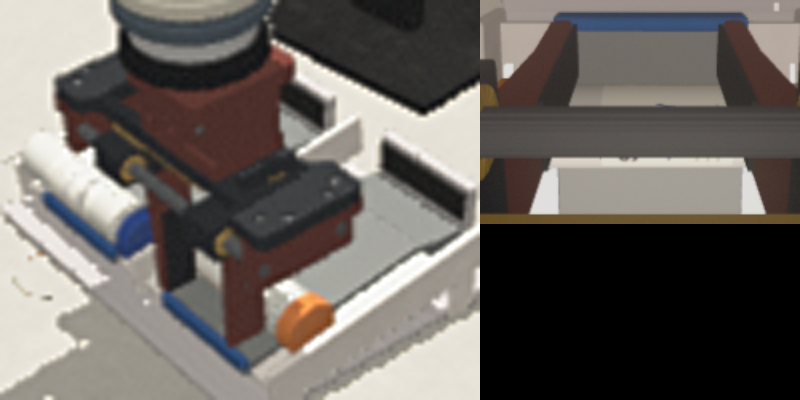

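The left pane shows the tube with its cap at ~(305,320), rolled off the lip and square against the fingers. The blue tube is unmoved. Continuing.

Call:
jog_arm --pt "3 -0.15 0.5" --pt "4 -0.2 0.6" --pt "4 -0.2 0.6" --pt "4 -0.2 0.6" --pt "4 -0.2 0.6" --pt "4 -0.2 0.6" --pt "4 -0.2 0.6" --pt "4 -0.2 0.6" --pt "4 -0.2 0.6" --pt "4 -0.2 0.6" --pt "4 -0.2 0.6" --pt "4 -0.2 0.6" --pt "4 -0.2 0.6" --pt "4 -0.2 0.6" --pt "4 -0.2 0.6" --pt "3 -0.15 0.5" --pt "2 -0.1 0.3" --yaw '[0,0,0,0,0,0,0,0,0,0,0,0,0,0,0,0,0]'

```text
t: 7.55
ee_pos: [549.0, -10.1, 47.4]
orientation: [0.082, 3.1, 0.007]
ft_force: [-0.3, -0.2, -0.1]
width: 50.9
```

```bash
python3 v.py 2
```

```text
7.65 [549.2 -10.2  47.4] [-0.9 -0.2  0.3] [[0.053, 0.041], [0.999, 0.003], [0.006, -0.999]]
```

View pics/v2.png

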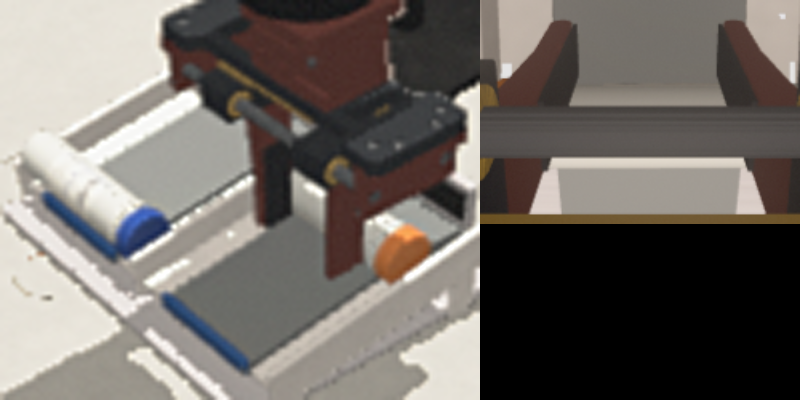

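The tube is square, still held by the fingers, and about 28 mm short of the crest. I'll go slower from here.

Call:
jog_arm --pt "2 -0.1 0.3" --pt "3 -0.15 0.5" --pt "3 -0.15 0.5" --pt "3 -0.15 0.5" --pt "3 -0.15 0.5" --pt "3 -0.15 0.5" --pt "2 -0.1 0.3" --pt "2 -0.1 0.3" --pt "2 -0.1 0.3" --pt "2 -0.1 0.3" --pt "2 -0.1 0.2" --pt "2 -0.1 0.1" --pt "1.5 -0.1 0" --yaw '[0,0,0,0,0,0,0,0,0,0,0,0,0]'

```text
t: 8.73
ee_pos: [582.2, -11.8, 52.0]
orientation: [0.082, 3.1, 0.007]
ft_force: [0.2, -0.1, -0.5]
width: 50.9
```

```bash
python3 v.py 3
```

```text
8.8333 [582.2 -11.8  52. ] [-0.4  0.4  0.7] [[0.053, 0.04], [0.999, 0.003], [0.005, -0.999]]
```

View pics/v3.png

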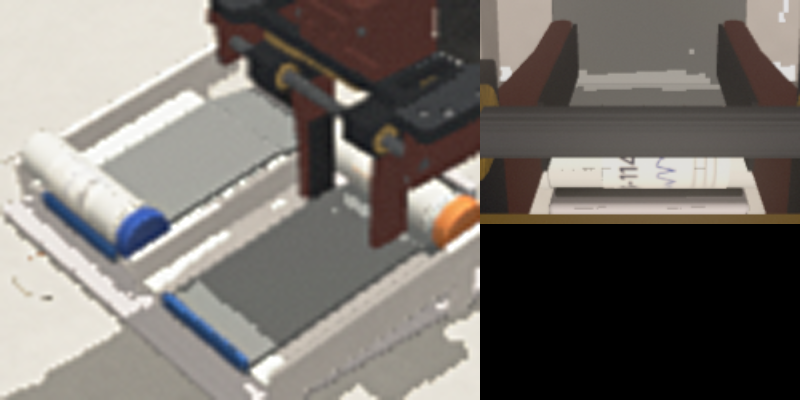

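The wrist pane shows the tube has left the fingers and lies next to the stop. I'll withdraw back and up, then check.

Call:
jog_arm --pt "-4 0.2 0" --pt "-6 0.3 4" --pt "-6 0.3 10" --pt "-6 0.3 20" --pt "-6 0 30" --pt "-6 0 35" --pt "-10 0 35" --pt "-20 0 35" --pt "-25 0 30" --pt "-25 0 30" --pt "-25 0 25" --pt "-20 0 10" --pt "0 0 0" --pt "0 0 0" --pt "0 0 0" --yaw '[0,0,0,0,0,0,0,0,0,0,0,0,0,0,0]'

```text
t: 10.08
ee_pos: [402.8, -9.9, 331.5]
orientation: [0.081, 3.098, 0.006]
ft_force: [0.8, -0.9, 0.1]
width: 50.9
```

```bash
python3 - <<'E'
from h import *
c=np.zeros((600,800,3),np.uint8)
s=ctrl.get_image("scene"); w=ctrl.get_image("wrist"); t=ctrl.get_image("top")
c[:360,:400]=cv2.resize(s["img"][150:330,160:360],(400,360))
c[:300,400:]=cv2.resize(w["img"],(400,300)); c[300:,400:]=cv2.resize(t["img"],(400,300))
c[360:600,:400]=cv2.resize(w["img"][190:310,180:380],(400,240))
cv2.imwrite("pics/v4.png",c)
for n,p in (("s",s),("w",w),("t",t)):
    for r in ctrl.pinpoint(p,"tube_orange_mid")[:1]:
        u=px(p,r["centre"]); X=at_z(p,u,55); d=X[:2]-[562,51]; print(n,r["confidence"],u.round(),X.round(1),"ramp x,y",.9988*d[0]-.0488*d[1],.0488*d[0]+.9988*d[1])
    for r in ctrl.pinpoint(p,"tube_blue_mid")[:1]: print(n,"blue",at_z(p,px(p,r["centre"]),40).round(1))
print(ctrl.get_obs()['t'],ctrl.get_obs()['ee_pos'])
E
```

```text
s 0.62 [326. 207.] [614.5  -8.6  55. ] ramp x,y 55.317118314336966 -56.99701681217858
s blue [495.6 127.   40. ]
w blue [486.6 116.5  40. ]
t 0.59 [307. 183.] [620.  -13.1  55. ] ramp x,y 61.024901123809656 -61.148663196694756
t blue [497.1 119.   40. ]
10.5333 [403.16335145  -9.88466931 330.69742411]
```

View pics/v4.png

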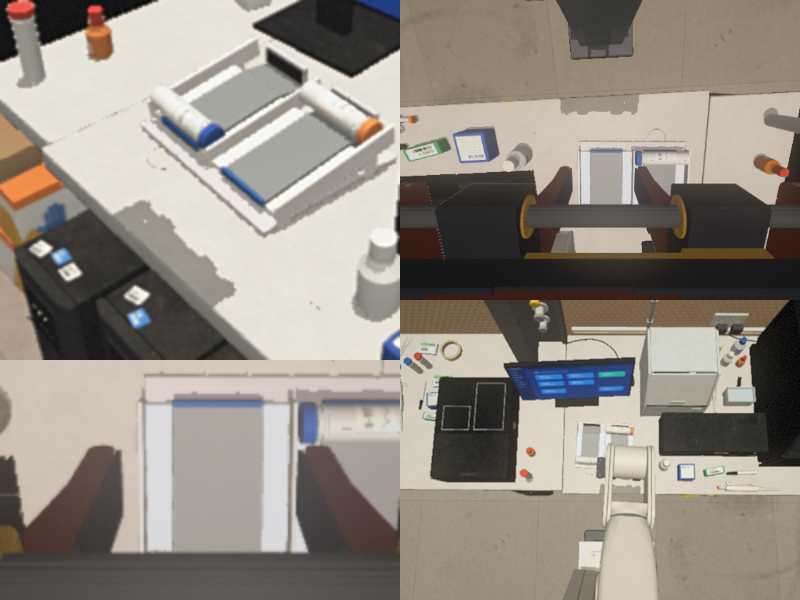

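```bash
python3 - <<'E'
from h import *
s=ctrl.get_image("scene")
# projected axis end of cap (ramp y=-119) if seated (x=64,z=55) vs on crest (x=44,z=58.5)
for x,z in((64,55),(44,58.5)):
    for y in(-117,-3): print(x,y,proj(s,[562+.9988*x+.0488*y,51-.0488*x+.9988*y,z]).round(1))
r=ctrl.regions_of(s,"tube_orange_mid")
if r: v,u=np.nonzero(r[0]["region"]); print(u.min(),u.max(),v.min(),v.max(),u.mean(),v.mean())
print(ctrl.close_job())
E
```

```text
64 -117 [347.4 217. ]
64 -3 [314.  195.2]
44 -117 [341.2 219.2]
44 -3 [307.9 197. ]
310 350 191 221 329.2041984732824 205.63740458015266
the job is handed in; nothing more can be done
None
```

The orange-capped tube lies in the seat against the end stop of the right lane, and I handed the job in at about 10.7 s of the 40 s allowed. I pushed it up with both fingertips about 51 mm apart, at 25–50 mm/s and without gripping it. It rolled over the crest and away from the fingers into the seat by itself. I then withdrew the arm, and it touches nothing.

- **Tube in the seat:** the last scene picture shows it square against the stop, and its outline fits the seated position better than one on the crest. The networks put it at ramp x = 55 mm (scene) and 61 mm (top), short of the nominal 64 mm. The scene camera had also read about 5 mm short at the start, so I went by the picture.
- **Forces:** the wrist force stayed within about 1 N wherever I read it, at the end of each move.
- **Other things:** the blue-capped tube still lies at its foot lip, and the bottles, sample case and red tube look unmoved in the pictures. I did not measure those four again.
- **Side effect:** the tool tilted about 2° forward during the descent. It did no harm.

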